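# Seal the vacuum chamber's lid corner by corner

### The arm

A 6-joint arm with a two-finger parallel gripper is mounted at the origin on the work surface. World frame = base frame: x ahead of the robot, y to its left, z up, the work surface at z = 0. Lengths are in mm, angles in rad, forces in N, time in s.
With the tool pointing down it reaches from about 400 to 925 mm from the base axis. Payload 12.5 kg.
Tool frame: the origin (TCP) lies on the centre line of the jaws, within the pads' length; the fingertips stand 14 mm ahead of it and the grasp point (between the pads) lies 5 mm behind it; z points along the fingers, y is the direction in which the jaws open and shut (so a half turn about z gives the same grasp; the last joint's range is limited). The gripper opens to 95 mm and grips with 3 to 60 N. Pads are 20 mm wide; open, the fingers measure 119 mm over their backs; the gripper's body (75 mm by 180 mm) begins 59 mm behind the grasp point.
Start: joints at [-1.281, 0.491, 1.559, -0, 1.092, -0.106], TCP at [240.99, -576.688, 228.661] pointing down, gripper open.
Joint ranges: [-3.1, 3.1], [-0.84, 2.19], [0.05, 2.79], [-1.13, 4.28], [0.06, 2.93], [-2.69, 2.69]. Speed limits (rad/s): [2.22, 2.22, 2.79, 3.14, 3.14, 3.14].

### API

Orientations are given as [roll, pitch, yaw] about the fixed x, y, z axes, in that order (R = Rz(yaw) Ry(pitch) Rx(roll)).
In Python, from cell import * gives the robot as it stands.
- The arm moves only by the tool play_rows, never from a script. Its argument "moves" is a list of rows, each a list of 7 numbers: the shift along the tool's x, y, z in m, then the turn, a rotation vector about the tool's x, y, z in rad, then the opening in per cent of the stroke, from 0 (shut) to 100 (fully open). In form: [[tx, ty, tz, ax, ay, az, claw], ...]. A call has 1 to 8 rows; each row shifts and turns the pose as measured when the row begins, along the tool's axes as they then stand; what a row does not reach is not made up. A row lasts 1/10 s, in which the tool goes at most 50 mm and 8.59 degrees, less where a joint would pass 70% of its speed; a pose out of reach is approached as far as the arm can. A call is refused whole if a number of a shift passes 0.05 or a number of a turn 0.15, either way. A call with a gripper value outside its range is refused whole. The fingers move at their own pace and stop on an object; the grip force is fixed at half the most. Time passes only in rows, so rows that do not move let the fingers close. It gives the time, the measured TCP pose, the force and the opening at its end, in the units of the state.
- state(): the state, without advancing time (a new reading comes with each control period).
- read_camera(name): name is "side" or "top"; returns a dict with "img" (420x560x3 uint8, red, green, blue), "fx", "fy", "cx", "cy" (pixels), "R" (3x3) and "t" (3): a world point X has camera coordinates R X + t. Camera axes: x right, y down, z forward; pixel columns grow to the right and rows downward; lengths in mm; the calibration is good to about 2 mm. A picture is of the moment at which its call begins. There is no depth.
- job_done(): hands the job in, once; it reports no verdict.
The state is a dict: "t": time; "joints": joint angles; "qvel": joint speeds; "tau": joint torques, N m; "eef_pos": TCP position; "tcp_rot": TCP orientation; "ft_force": force on the tool from outside, world axes, zero at the start; "moment": the same for the moment, N m; "opening": opening from 0.0 (shut) to 1.0 (fully open).
Only numpy, scipy, OpenCV 4.12 (cv2) and the standard library are available. Lean on these libraries where they do the work, as an engineer would, in place of code of your own. Each camera call takes 0.05 s, during which the arm holds its last target.

### The job

Seal the vacuum chamber on the bench: press its loose lid down on the gasket one corner at a time, each corner's dark disc pushed right down before you go to the next, until the lid sits flat and fully home all round. Push firmly but never lean hard on the lid, as its glass could crack, and do not shift the last, the cork block or the hand tool lying round it.

Things in the scene. Friction and masses are not known exactly. Their poses are not given: they have to be found in the camera images.
- chamber: Bench vacuum chamber for insole blanks, bolted down: grey box 200 (x) by 260 (y) by 80 mm high, rim 22.5 mm wide, open at the top where its lid drops in. Origin under its centre on the bench, z up; turned up to 0.5 rad, else x points away from the robot and y to the left. The nipple and dial on its left end are only fittings.
- lid: Loose lid in the chamber's mouth, 2.5 mm play: aluminium plate 150 (x) by 210 (y) by 20 mm, glass window 56 by 98 mm in its middle, 0.6 kg. Origin: middle of its underside, axes as the chamber's. Its top is 90 mm above the bench at first; sealed, 82 mm all round (2 mm over the rim, hard stop). Rigid: as one corner goes down the opposite one may rise as much (8 mm), which is normal.
- corner_near_right (a point): Centre of the flat dark steel disc, 30 mm across, flush on the lid's top at the corner nearer the robot, right (chamber -x, -y); 50 mm (x) and 80 mm (y) from the lid's centre. The place to press this corner: it lies right over a gasket block.
- corner_near_left (a point): Centre of the flat dark steel disc, 30 mm across, flush on the lid's top at the corner nearer the robot, left (-x, +y); 50 mm (x) and 80 mm (y) from the lid's centre. The place to press this corner: it lies right over a gasket block.
- corner_far_right (a point): Centre of the flat dark steel disc, 30 mm across, flush on the lid's top at the corner away from the robot, right (+x, -y); 50 mm (x) and 80 mm (y) from the lid's centre. The place to press this corner: it lies right over a gasket block.
- corner_far_left (a point): Centre of the flat dark steel disc, 30 mm across, flush on the lid's top at the corner away from the robot, left (+x, +y); 50 mm (x) and 80 mm (y) from the lid's centre. The place to press this corner: it lies right over a gasket block.
- gasket_near_right (a joint): How far the gasket is squashed at the corner nearer the robot, right (chamber -x, -y), in m: 0 untouched, 0.008 fully home (hard stop). It yields at 12 to 15 N of push on the disc and stays where it was pressed.
- gasket_near_left (a joint): How far the gasket is squashed at the corner nearer the robot, left (-x, +y), in m: 0 untouched, 0.008 fully home (hard stop). It yields at 12 to 15 N of push on the disc and stays where it was pressed.
- gasket_far_right (a joint): How far the gasket is squashed at the corner away from the robot, right (+x, -y), in m: 0 untouched, 0.008 fully home (hard stop). It yields at 12 to 15 N of push on the disc and stays where it was pressed.
- gasket_far_left (a joint): How far the gasket is squashed at the corner away from the robot, left (+x, +y), in m: 0 untouched, 0.008 fully home (hard stop). It yields at 12 to 15 N of push on the disc and stays where it was pressed.
- last_a: Bystander: a wooden shoe last (foot-shaped form), 190 by 60 by 85 mm high, standing on the bench beyond the chamber's left end. Origin under its centre.
- cork_block: Bystander: a loose cork block 70 by 110 by 40 mm on the bench beyond the chamber's right end. Origin under its centre.
- rasp: Bystander: a hand tool with a round handle, about 20 cm long, lying on the bench behind the chamber's far side. Origin under its middle.

How it is judged (in metres and radians):
On the way, in this order (a step that is already met when the one before it is completed fails the run):
1. one corner (any) is pressed home (at least 6 of 8 mm) while the other three are still up (under 4 mm) (((value of joint gasket_near_right above 0.006 m and value of joint each of gasket_near_left, gasket_far_right, gasket_far_left below 0.004 m) or (value of joint each of gasket_near_right, gasket_far_right, gasket_far_left below 0.004 m and value of joint gasket_near_left above 0.006 m) or (value of joint each of gasket_near_right, gasket_near_left, gasket_far_left below 0.004 m and value of joint gasket_far_right above 0.006 m) or (value of joint each of gasket_near_right, gasket_near_left, gasket_far_right below 0.004 m and value of joint gasket_far_left above 0.006 m))), for 0.15 s.
2. a second corner is home while the other two are still up (((value of joint each of gasket_near_right, gasket_near_left above 0.006 m and value of joint each of gasket_far_right, gasket_far_left below 0.004 m) or (value of joint each of gasket_near_right, gasket_far_right above 0.006 m and value of joint each of gasket_near_left, gasket_far_left below 0.004 m) or (value of joint each of gasket_near_right, gasket_far_left above 0.006 m and value of joint each of gasket_near_left, gasket_far_right below 0.004 m) or (value of joint each of gasket_near_right, gasket_far_left below 0.004 m and value of joint each of gasket_near_left, gasket_far_right above 0.006 m) or (value of joint each of gasket_near_right, gasket_far_right below 0.004 m and value of joint each of gasket_near_left, gasket_far_left above 0.006 m) or (value of joint each of gasket_near_right, gasket_near_left below 0.004 m and value of joint each of gasket_far_right, gasket_far_left above 0.006 m))), for 0.15 s.
3. a third corner is home while the last is still up (((value of joint each of gasket_near_right, gasket_near_left, gasket_far_right above 0.006 m and value of joint gasket_far_left below 0.004 m) or (value of joint each of gasket_near_right, gasket_near_left, gasket_far_left above 0.006 m and value of joint gasket_far_right below 0.004 m) or (value of joint each of gasket_near_right, gasket_far_right, gasket_far_left above 0.006 m and value of joint gasket_near_left below 0.004 m) or (value of joint gasket_near_right below 0.004 m and value of joint each of gasket_near_left, gasket_far_right, gasket_far_left above 0.006 m))), for 0.15 s.
At the end, for the whole second after the job is handed in: All four gasket corners are squashed at least 6 of 8 mm, all four corner discs of the lid are 79 to 84.5 mm above the chamber's underside, the lid is level within 0.02 rad and at rest (value of joint each of gasket_near_right, gasket_near_left, gasket_far_right, gasket_far_left above 0.006 m and z of corner_near_right in the frame of chamber between 0.079 and 0.0845 m and z of corner_near_left in the frame of chamber between 0.079 and 0.0845 m and z of corner_far_right in the frame of chamber between 0.079 and 0.0845 m and z of corner_far_left in the frame of chamber between 0.079 and 0.0845 m and angle between lid's own z axis and vertical below 0.02 rad and linear speed of lid below 0.01 m/s); the robot touches nothing.
It fails at once if the lid is pressed harder than 40 N by the robot (contact force between any of the fingers, the arm and lid above 40 N).
It fails at once if the last, the cork block or the hand tool beside the chamber is shifted by more than 30 mm (distance of any of last_a, cork_block, rasp from where it was at the start of the episode above 0.03 m).
It also fails if it takes over 56 s, if anything falls off the work surface, if the arm or the gripper's body presses on something with over 40 N, if the wrist force passes 120 N, or if a joint passes its speed limit or range.

## Working session

There is one attempt and no reset: what is moved stays moved. The work goes in short steps, Python scripts to look and compute and a tool call to move; the robot and the scene stay as the last step left them, time stands still between calls to the robot, and variables do not carry over. Pictures are saved under pics/ and viewed, and the job is handed in when it is done.

Besides the shell and the picture viewer there is one more tool, called after ">>>" as name(argument=value, ...) on one line, values as JSON. play_rows: Moves the arm, as the interface text tells. Its arguments: {"type":"object","properties":{"moves":{"type":"array"}},"required":["moves"]}

```bash
ls; mkdir -p pics
python3 - <<'E'
from cell import *
import cv2
print(state())
for n in("top","side"):
    c=read_camera(n); cv2.imwrite(f"pics/{n}0.png",c["img"][:,:,::-1]); print({k:v for k,v in c.items() if k!="img"})
E
```

```text
pics
{'t': 0.0, 'joints': array([-1.28059470e+00,  4.91565175e-01,  1.55943334e+00,  1.27371441e-05,
        1.09166608e+00, -1.05615435e-01]), 'qvel': array([ 0.00026821, -0.0006886 ,  0.00029773,  0.00132764, -0.00141849,
        0.00131988]), 'tau': array([-1.43071076e-03, -6.12650943e+01, -2.58182609e+01,  6.91064307e-02,
        4.82315524e-02, -9.88791453e-05]), 'eef_pos': array([ 240.9302783 , -576.46615377,  228.06379049]), 'tcp_rot': array([-3.14052788e+00, -1.24236845e-04,  3.95811117e-01]), 'ft_force': array([-0.57348008,  0.01811223, -0.10496468]), 'moment': array([0.0362994 , 0.03790757, 0.09185339]), 'opening': 1.0030721619730796}
{'fx': 400.52600631225187, 'fy': 400.52600631225187, 'cx': 277.2845457801156, 'cy': 211.74546171056033, 'R': array([[ 0.20191699, -0.97939181,  0.00460445],
       [-0.9593395 , -0.19872523, -0.20043954],
       [ 0.19722386,  0.03605492, -0.97969525]]), 't': array([-38.44798468, 595.53907212, 927.38443084])}
{'fx': 459.1592534011881, 'fy': 459.1592534011881, 'cx': 266.6157494512876, 'cy': 206.21869853831768, 'R': array([[ 0.9297779 , -0.3677718 , -0.01603015],
       [-0.28626183, -0.69495883, -0.65961079],
       [ 0.23144595,  0.61788035, -0.75143639]]), 't': array([-521.27867052,  270.40074774,  800.06520774])}
```

View pics/top0.png

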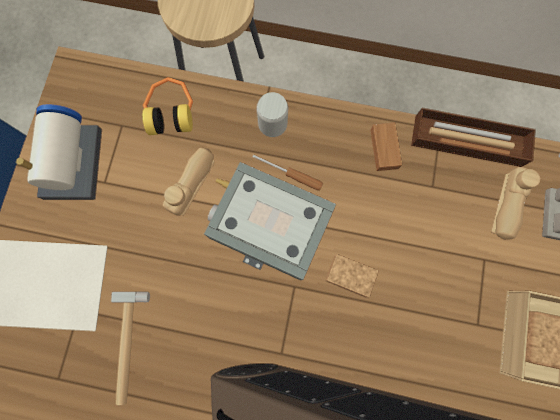

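View pics/side0.png

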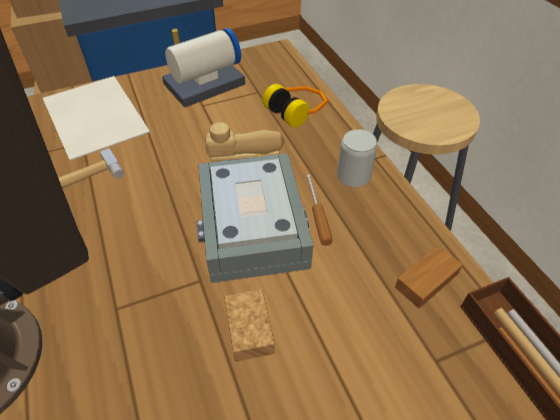

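The top view shows the lid's dark discs at about FL (249,186), FR (309,213), NL (231,223) and NR (292,251). In the side view they are at NL (223,173), FL (269,168), FR (285,223) and NR (230,232). The last is to the left, the cork block to the right and the rasp behind. Next I'll refine the disc centres and triangulate them.

```bash
cat > h.py <<'E'
from cell import *
import numpy as np, cv2
def blobs(img,guess,r=13):
    g=cv2.cvtColor(img,cv2.COLOR_RGB2GRAY); out={}
    for k,(u,v) in guess.items():
        m=np.zeros_like(g); w=g[v-r:v+r+1,u-r:u+r+1]
        th,b=cv2.threshold(w,0,255,cv2.THRESH_BINARY_INV|cv2.THRESH_OTSU)
        n,l,s,c=cv2.connectedComponentsWithStats(b)
        j=l[r,r]
        if j==0: j=1+np.argmin([np.hypot(*(c[i]-r)) for i in range(1,n)])
        out[k]=(c[j][0]+u-r,c[j][1]+v-r,s[j][4])
    return out
def P(c): return np.array([[c['fx'],0,c['cx']],[0,c['fy'],c['cy']],[0,0,1]])@np.c_[c['R'],c['t']]
def onplane(c,u,v,z):
    d=c['R'].T@np.array([(u-c['cx'])/c['fx'],(v-c['cy'])/c['fy'],1]); o=-c['R'].T@c['t']
    return o+d*(z-o[2])/d[2]
GT=dict(FL=(249,186),FR=(309,213),NL=(231,223),NR=(292,251))
GS=dict(NL=(223,173),FL=(269,168),FR=(285,223),NR=(230,232))
E
python3 - <<'E'
from h import *
T=read_camera("top");S=read_camera("side")
a=blobs(T['img'],GT,10);b=blobs(S['img'],GS,11)
X={}
for k in a:
    x=cv2.triangulatePoints(P(T),P(S),np.array(a[k][:2]),np.array(b[k][:2])).ravel();x=x[:3]/x[3];X[k]=x
    print(k,np.round(a[k],1),np.round(b[k],1),x.round(1),onplane(T,*a[k][:2],90).round(1),onplane(S,*b[k][:2],90).round(1))
d=lambda p,q:np.linalg.norm(X[p]-X[q]).round(1)
print(d('FL','FR'),d('NL','NR'),d('FL','NL'),d('FR','NR'))
print('c',sum(X.values())/4)
for p,q in(('NR','NL'),('FR','FL')): v=X[q]-X[p]; print(np.arctan2(-v[0],v[1]))
for p,q in(('NR','FR'),('NL','FL')): v=X[q]-X[p]; print(np.arctan2(v[1],v[0]))
E
```

```text
FL [248.6 185.7 111. ] [268.9 167.3 109. ] [632.8 162.9  90. ] [634.  162.8  90. ] [631.8 162.8  90. ]
FR [309.4 212.6 116. ] [282.  224.6 152. ] [597.1   6.4  91.4] [598.7   6.1  90. ] [596.6   7.4  90. ]
NL [230.6 222.7 115. ] [222.3 172.8 113. ] [535.5 185.1  90.1] [536.5 185.1  90. ] [534.8 185.2  90. ]
NR [292.2 250.7 124. ] [229.9 231.5 151. ] [499.8  28.8  90.7] [500.8  28.7  90. ] [499.3  29.3  90. ]
160.6 160.3 99.8 99.8
c [566.31490209  95.79670992  90.54631567]
-0.22428801483470467
-0.22412094109324932
-0.2269267796677803
-0.22440755334310852
```

>>> play_rows(moves=[[0,0,0,0,0,0.125,0],[0,0,0,0,0,0.125,0],[0,0,0,0,0,0.125,0],[0,0,0,0,0,0.125,0],[0,0,0,0,0,0.12,0]])

```text
t: 0.7
eef_pos: [240.8, -576.1, 227.3]
tcp_rot: [-3.139, 0.001, -0.246]
ft_force: [0.1, 0.4, 1.2]
opening: 0.636
```

```bash
cat >> h.py <<'E'
from scipy.spatial.transform import Rotation as Ro
X=dict(FL=(632.8,162.9),FR=(597.6,6.4),NL=(535.5,185.1),NR=(499.8,28.8))
def go(k,tip):
    s=state();R=Ro.from_euler('xyz',s['tcp_rot']).as_matrix()
    tgt=np.array([*X[k],tip+14.])
    print(s['t'],s['eef_pos'].round(1),s['tcp_rot'].round(3),s['ft_force'].round(1),s['opening'].round(2))
    print('tool shift mm',(R.T@(tgt-s['eef_pos'])).round(1))
E
python3 -c "
from h import *
go('NR',110)"
```

```text
Traceback (most recent call last):
  File "h.py", line 24, in go
    print(s['t'],s['eef_pos'].round(1),s['tcp_rot'].round(3),s['ft_force'].round(1),s['opening'].round(2))
                                                                                    ^^^^^^^^^^^^^^^^^^
AttributeError: 'float' object has no attribute 'round'
```

```bash
sed -i "s/s\['opening'\].round(2)/round(s['opening'],2)/" h.py
python3 -c "
from h import *
go('NR',110)"
```

```text
0.7 [ 240.8 -576.1  227.3] [-3.139e+00  1.000e-03 -2.460e-01] [0.1 0.4 1.2] 0.64
tool shift mm [ 104.2 -649.5  104.6]
```

>>> play_rows(moves=[[0.008,-0.049,0,0,0,0,0],[0.008,-0.049,0,0,0,0,0],[0.008,-0.049,0,0,0,0,0],[0.008,-0.049,0,0,0,0,0],[0.008,-0.049,0,0,0,0,0],[0.008,-0.049,0,0,0,0,0],[0.008,-0.049,0,0,0,0,0],[0.008,-0.049,0,0,0,0,0]])

```text
t: 1.5
eef_pos: [399.4, -210.9, 226.2]
tcp_rot: [-3.139, 0.001, -0.26]
ft_force: [0.8, -0.7, 0.4]
opening: 0.009
```

```bash
python3 -c "
from h import *
go('NR',110)"
```

```text
1.5 [ 399.4 -210.9  226.2] [-3.139e+00  1.000e-03 -2.600e-01] [ 0.8 -0.7  0.4] 0.01
tool shift mm [  35.6 -257.2  102.7]
```

>>> play_rows(moves=[[0.006,-0.04,0.01,0,0,0,0],[0.006,-0.04,0.012,0,0,0,0],[0.006,-0.04,0.012,0,0,0,0],[0.006,-0.04,0.012,0,0,0,0],[0.006,-0.04,0.012,0,0,0,0],[0.004,-0.03,0.01,0,0,0,0],[0,-0.01,0.01,0,0,-0.03,0]])

```text
t: 2.2
eef_pos: [498.1, 25.9, 147.7]
tcp_rot: [-3.14, -0.004, -0.225]
ft_force: [-0.2, -0.8, -0.1]
opening: 0.004
```

```bash
python3 -c "
from h import *
go('NR',110)"
```

```text
2.2 [498.1  25.9 147.7] [-3.14  -0.004 -0.225] [-0.2 -0.8 -0.1] 0.0
tool shift mm [ 0.9 -3.2 23.7]
```

>>> play_rows(moves=[[0.001,-0.003,0.015,0,0,0,0],[0,0,0.012,0,0,0,0],[0,0,0,0,0,0,0]])

```text
t: 2.5
eef_pos: [499.1, 29.6, 118.1]
tcp_rot: [-3.141, -0.002, -0.217]
ft_force: [0.4, -0.0, 1.0]
opening: 0.003
```

```bash
python3 -c "
from h import *
go('NR',90)"
```

```text
2.5 [499.1  29.6 118.1] [-3.141e+00 -2.000e-03 -2.170e-01] [ 0.4 -0.   1. ] 0.0
tool shift mm [ 0.9  0.7 14.1]
```

>>> play_rows(moves=[[0,0,0.006,0,0,0,0],[0,0,0.004,0,0,0,0],[0,0,0.001,0,0,0,0]])

```text
t: 2.8
eef_pos: [499.2, 28.3, 107.3]
tcp_rot: [-3.141, -0.003, -0.218]
ft_force: [-0.4, 0.8, 0.4]
opening: 0.004
```

>>> play_rows(moves=[[0,0,0.001,0,0,0,0]])

```text
t: 2.9
eef_pos: [499.2, 28.0, 106.4]
tcp_rot: [-3.141, -0.003, -0.218]
ft_force: [-0.1, -0.5, 0.3]
opening: 0.005
```

>>> play_rows(moves=[[0,0,0.001,0,0,0,0]])

```text
t: 3.0
eef_pos: [499.3, 27.8, 105.6]
tcp_rot: [-3.14, -0.004, -0.218]
ft_force: [-0.2, 0.2, 0.1]
opening: 0.004
```

>>> play_rows(moves=[[0,0,0.001,0,0,0,0]])

```text
t: 3.1
eef_pos: [499.4, 27.7, 104.8]
tcp_rot: [-3.14, -0.004, -0.218]
ft_force: [-0.6, -0.7, -0.3]
opening: 0.006
```

>>> play_rows(moves=[[0,0,0.001,0,0,0,0]])

```text
t: 3.2
eef_pos: [499.5, 27.7, 104.1]
tcp_rot: [-3.14, -0.005, -0.218]
ft_force: [-3.3, 0.5, 11.7]
opening: 0.004
```

>>> play_rows(moves=[[0,0,0.001,0,0,0,0]])

```text
t: 3.3
eef_pos: [499.4, 27.7, 103.7]
tcp_rot: [-3.14, -0.005, -0.218]
ft_force: [-5.1, -0.9, 12.4]
opening: 0.005
```

>>> play_rows(moves=[[0,0,0.001,0,0,0,0]])

```text
t: 3.4
eef_pos: [499.3, 27.7, 103.4]
tcp_rot: [-3.141, -0.005, -0.218]
ft_force: [-4.2, -0.7, 13.2]
opening: 0.001
```

>>> play_rows(moves=[[0,0,0.001,0,0,0,0]])

```text
t: 3.5
eef_pos: [499.3, 27.6, 103.2]
tcp_rot: [-3.141, -0.006, -0.217]
ft_force: [-3.8, -0.1, 13.5]
opening: 0.008
```

>>> play_rows(moves=[[0,0,0.0015,0,0,0,0],[0,0,0.0015,0,0,0,0]])

```text
t: 3.7
eef_pos: [499.0, 27.6, 102.0]
tcp_rot: [-3.141, -0.007, -0.217]
ft_force: [-5.7, -2.2, 13.6]
opening: 0.003
```

>>> play_rows(moves=[[0,0,0.0015,0,0,0,0],[0,0,0.0015,0,0,0,0]])

```text
t: 3.9
eef_pos: [498.7, 27.5, 100.8]
tcp_rot: [-3.141, -0.007, -0.217]
ft_force: [-4.8, -0.7, 14.9]
opening: 0.006
```

>>> play_rows(moves=[[0,0,0.0015,0,0,0,0],[0,0,0.0015,0,0,0,0]])

```text
t: 4.1
eef_pos: [498.4, 27.4, 99.7]
tcp_rot: [-3.141, -0.008, -0.216]
ft_force: [-3.8, -0.5, 14.5]
opening: 0.003
```

>>> play_rows(moves=[[0,0,0.0015,0,0,0,0],[0,0,0.0015,0,0,0,0]])

```text
t: 4.3
eef_pos: [498.3, 27.3, 98.6]
tcp_rot: [-3.141, -0.01, -0.216]
ft_force: [-4.9, -0.9, 15.7]
opening: 0.006
```

>>> play_rows(moves=[[0,0,0.0015,0,0,0,0]])

```text
t: 4.4
eef_pos: [498.1, 27.3, 98.0]
tcp_rot: [-3.141, -0.01, -0.216]
ft_force: [-5.3, -1.1, 15.0]
opening: 0.006
```

>>> play_rows(moves=[[0,0,0.0015,0,0,0,0]])

```text
t: 4.5
eef_pos: [498.0, 27.2, 97.5]
tcp_rot: [-3.142, -0.011, -0.215]
ft_force: [-4.6, -0.5, 14.7]
opening: 0.006
```

>>> play_rows(moves=[[0,0,0.0015,0,0,0,0]])

```text
t: 4.6
eef_pos: [497.9, 27.2, 97.0]
tcp_rot: [3.142, -0.011, -0.215]
ft_force: [-4.9, -2.1, 19.3]
opening: 0.004
```

>>> play_rows(moves=[[0,0,0.0015,0,0,0,0]])

```text
t: 4.7
eef_pos: [497.9, 27.2, 96.8]
tcp_rot: [3.142, -0.012, -0.215]
ft_force: [-7.5, 0.1, 26.4]
opening: 0.004
```

The force climbed to 26 N at a tip height of about 83 mm, so this corner is at its stop. I'll lift off and look.

>>> play_rows(moves=[[0,0,-0.01,0,0,0,0],[0,0,-0.025,0,0,0,0],[0,0,0,0,0,0,0]])

```text
t: 5.0
eef_pos: [497.6, 27.3, 133.6]
tcp_rot: [-3.142, -0.013, -0.215]
ft_force: [0.2, 0.1, 0.1]
opening: 0.008
```

Run:
```python
from h import *
go('NL',105)
S=read_camera("side");T=read_camera("top")
im=np.hstack([cv2.resize(S['img'][130:300,170:330],None,fx=2.5,fy=2.5),cv2.resize(T['img'][140:310,180:340],None,fx=2.5,fy=2.5)])
cv2.imwrite("pics/a1.png",im[:,:,::-1])
```

```text
5.0 [497.6  27.3 133.6] [-3.142 -0.013 -0.215] [0.2 0.1 0.1] 0.01
tool shift mm [   3.2 -162.2   14.7]
```

View pics/a1.png

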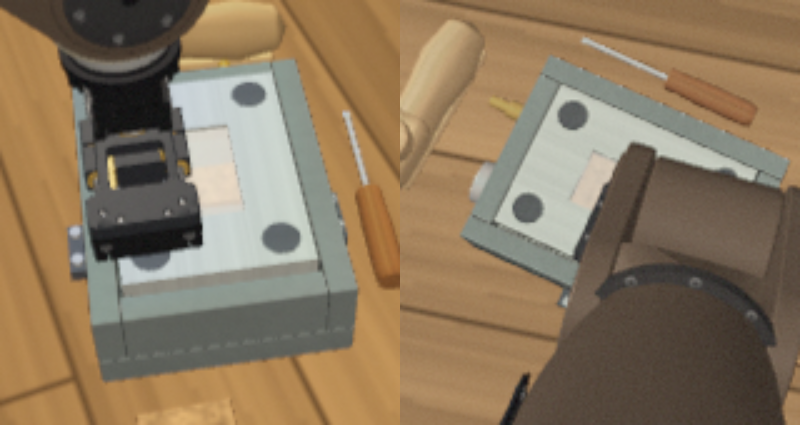

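The side crop shows the near-right corner sunk: the lid edge tapers away at about (120,285), and the far-right edge still stands proud. Next is near-left.

>>> play_rows(moves=[[0.001,-0.04,0,0,-0.012,0,0],[0.001,-0.04,0,0,0,0,0],[0.001,-0.04,0,0,0,0,0],[0,-0.03,0.003,0,0,0,0],[0,-0.012,0.006,0,0,0,0],[0,0,0.002,0,0,0,0]])

```text
t: 5.7
eef_pos: [534.2, 189.4, 115.6]
tcp_rot: [3.139, 0.007, -0.218]
ft_force: [-0.0, -0.6, -0.2]
opening: 0.009
```

```bash
python3 -c "
from h import *
go('NL',92)"
```

```text
5.7 [534.2 189.4 115.6] [ 3.139  0.007 -0.218] [-0.  -0.6 -0.2] 0.01
tool shift mm [2.3 3.9 9.6]
```

>>> play_rows(moves=[[0.002,0.004,0.003,0,0,0,0],[0,0,0.003,0,0,0,0],[0,0,0.001,0,0,0,0]])

```text
t: 6.0
eef_pos: [534.3, 181.9, 106.8]
tcp_rot: [3.138, 0.01, -0.219]
ft_force: [-0.6, -1.0, 0.1]
opening: 0.003
```

>>> play_rows(moves=[[0,0,0.001,0,0,0,0],[0,0,0.001,0,0,0,0]])

```text
t: 6.2
eef_pos: [534.3, 180.3, 104.8]
tcp_rot: [3.138, 0.01, -0.222]
ft_force: [-0.1, 0.6, 0.2]
opening: 0.005
```

>>> play_rows(moves=[[0,0,0.001,0,0,0,0],[0,0,0.001,0,0,0,0]])

```text
t: 6.4
eef_pos: [534.3, 180.1, 103.9]
tcp_rot: [3.138, 0.009, -0.223]
ft_force: [-4.5, 1.5, 10.6]
opening: 0.008
```

>>> play_rows(moves=[[0,0,0.001,0,0,0,0],[0,0,0.001,0,0,0,0]])

```text
t: 6.6
eef_pos: [534.3, 180.2, 103.6]
tcp_rot: [3.139, 0.008, -0.223]
ft_force: [-4.7, -0.0, 10.0]
opening: 0.006
```

I've drifted 5 mm inward in y, so I'll lift a little, recentre with a slight outward bias, and press again.

>>> play_rows(moves=[[0,0,-0.005,0,0,0,0],[0.001,-0.004,0,0,0,0,0],[0,-0.001,0,0,0,0,0],[0,0,0,0,0,0,0]])

```text
t: 7.0
eef_pos: [536.9, 185.2, 109.5]
tcp_rot: [3.14, 0.007, -0.223]
ft_force: [-0.3, 0.7, -0.0]
opening: 0.007
```

```bash
python3 -c "
from h import *
go('NL',90)"
```

```text
7.0 [536.9 185.2 109.5] [ 3.14   0.007 -0.223] [-0.3  0.7 -0. ] 0.01
tool shift mm [-1.3  0.4  5.5]
```

>>> play_rows(moves=[[-0.001,0,0.002,0,0,0,0],[0,0,0.001,0,0,0,0],[0,0,0.001,0,0,0,0]])

```text
t: 7.3
eef_pos: [535.6, 185.5, 104.8]
tcp_rot: [3.14, 0.008, -0.223]
ft_force: [0.0, 0.2, 0.3]
opening: 0.001
```

>>> play_rows(moves=[[0,0,0.001,0,0,0,0],[0,0,0.001,0,0,0,0]])

```text
t: 7.5
eef_pos: [535.5, 185.5, 103.0]
tcp_rot: [3.139, 0.008, -0.223]
ft_force: [-5.1, 0.2, 10.7]
opening: 0.007
```

>>> play_rows(moves=[[0,0,0.0015,0,0,0,0],[0,0,0.0015,0,0,0,0]])

```text
t: 7.7
eef_pos: [535.2, 185.6, 101.3]
tcp_rot: [3.14, 0.008, -0.223]
ft_force: [-3.2, -0.3, 11.7]
opening: 0.003
```

>>> play_rows(moves=[[0,0,0.0015,0,0,0,0],[0,0,0.0015,0,0,0,0]])

```text
t: 7.9
eef_pos: [534.9, 185.6, 99.7]
tcp_rot: [3.14, 0.007, -0.223]
ft_force: [-4.2, -0.6, 10.6]
opening: 0.003
```

>>> play_rows(moves=[[0,0,0.0015,0,0,0,0],[0,0,0.0015,0,0,0,0]])

```text
t: 8.1
eef_pos: [534.5, 185.7, 98.2]
tcp_rot: [3.14, 0.007, -0.223]
ft_force: [-4.4, 0.1, 11.7]
opening: 0.003
```

>>> play_rows(moves=[[0,0,0.0015,0,0,0,0]])

```text
t: 8.2
eef_pos: [534.3, 185.7, 97.5]
tcp_rot: [3.141, 0.007, -0.223]
ft_force: [-3.8, -0.2, 11.0]
opening: 0.003
```

>>> play_rows(moves=[[0,0,0.0015,0,0,0,0]])

```text
t: 8.3
eef_pos: [534.3, 185.8, 97.1]
tcp_rot: [3.141, 0.006, -0.223]
ft_force: [-6.0, -1.4, 20.2]
opening: 0.002
```

>>> play_rows(moves=[[0,0,0.0015,0,0,0,0]])

```text
t: 8.4
eef_pos: [534.3, 185.8, 97.0]
tcp_rot: [3.141, 0.006, -0.223]
ft_force: [-7.1, -2.1, 21.6]
opening: 0.002
```

>>> play_rows(moves=[[0,0,0.0015,0,0,0,0]])

```text
t: 8.5
eef_pos: [534.3, 185.8, 97.0]
tcp_rot: [3.141, 0.005, -0.223]
ft_force: [-6.8, -1.9, 20.3]
opening: 0.001
```

It stopped at 97 mm with 20 N, so near-left is home. Far-left next.

>>> play_rows(moves=[[0,0,-0.01,0,0,0,0],[0,0,-0.02,0,0,0,0],[0.03,0,-0.002,0,0,0,0],[0.03,0,0,0,0,0,0],[0.025,0,0,0,0,0,0],[0.008,0,0,0,0,0,0],[0,0,0,0,0,0,0]])

```text
t: 9.2
eef_pos: [627.5, 164.7, 132.0]
tcp_rot: [-3.141, 0.004, -0.222]
ft_force: [-0.6, -0.7, 0.2]
opening: 0.004
```

Run:
```python
from h import *
go('FL',93)
S=read_camera("side");T=read_camera("top")
im=np.hstack([cv2.resize(S['img'][130:300,170:330],None,fx=2.5,fy=2.5),cv2.resize(T['img'][140:310,180:340],None,fx=2.5,fy=2.5)])
cv2.imwrite("pics/a2.png",im[:,:,::-1])
```

```text
9.2 [627.5 164.7 132. ] [-3.141  0.004 -0.222] [-0.6 -0.7  0.2] 0.0
tool shift mm [ 5.7  0.6 25. ]
```

View pics/a2.png

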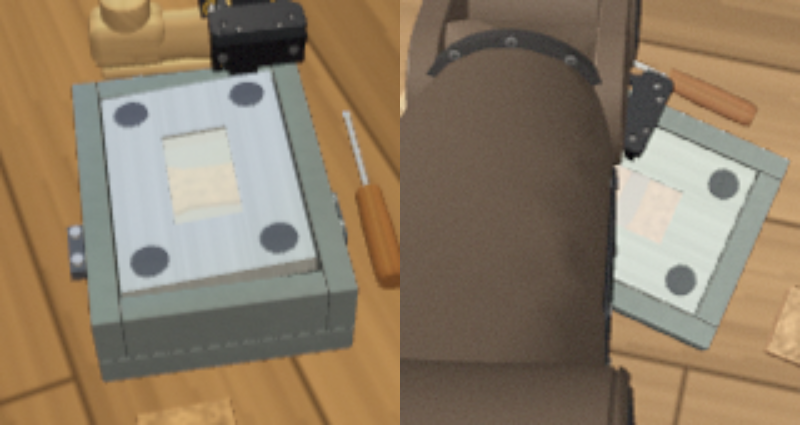

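The near side is now low and the far side still proud, as planned. In the side crop FL is at (246,94) and FR at (279,238). Press far-left.

>>> play_rows(moves=[[0.004,0.001,0.012,0,0,0,0],[0.001,0,0.008,0,0,0,0],[0,0,0.002,0,0,0,0],[0,0,0,0,0,0,0]])

```text
t: 9.7
eef_pos: [628.6, 163.8, 107.7]
tcp_rot: [3.141, 0.007, -0.22]
ft_force: [-0.1, 0.1, -0.8]
opening: 0.004
```

```bash
python3 -c "
from h import *
go('FL',90)"
```

```text
9.7 [628.6 163.8 107.7] [ 3.141  0.007 -0.22 ] [-0.1  0.1 -0.8] 0.0
tool shift mm [ 4.3 -0.1  3.6]
```

>>> play_rows(moves=[[0.005,0,0,0,0,0,0],[0.001,0,0.001,0,0,0,0],[0,0,0.001,0,0,0,0]])

```text
t: 10.0
eef_pos: [634.9, 162.6, 105.8]
tcp_rot: [3.141, 0.006, -0.22]
ft_force: [-1.9, 1.4, 2.2]
opening: 0.005
```

>>> play_rows(moves=[[0,0,0.001,0,0,0,0],[0,0,0.001,0,0,0,0]])

```text
t: 10.2
eef_pos: [635.1, 162.6, 105.2]
tcp_rot: [3.141, 0.005, -0.22]
ft_force: [-3.0, 0.3, 8.8]
opening: 0.002
```

>>> play_rows(moves=[[0,0,0.0015,0,0,0,0],[0,0,0.0015,0,0,0,0]])

```text
t: 10.4
eef_pos: [635.2, 162.7, 104.1]
tcp_rot: [-3.141, 0.004, -0.22]
ft_force: [-2.2, -1.0, 7.3]
opening: 0.004
```

>>> play_rows(moves=[[0,0,0.0015,0,0,0,0],[0,0,0.0015,0,0,0,0]])

```text
t: 10.6
eef_pos: [635.4, 162.7, 103.2]
tcp_rot: [-3.141, 0.002, -0.219]
ft_force: [-3.8, -0.8, 8.8]
opening: 0.007
```

>>> play_rows(moves=[[0,0,0.0015,0,0,0,0],[0,0,0.0015,0,0,0,0]])

```text
t: 10.8
eef_pos: [635.6, 162.8, 102.2]
tcp_rot: [-3.14, 0.0, -0.219]
ft_force: [-2.4, -1.4, 8.4]
opening: 0.006
```

>>> play_rows(moves=[[0,0,0.0015,0,0,0,0],[0,0,0.0015,0,0,0,0]])

```text
t: 11.0
eef_pos: [635.7, 162.8, 101.4]
tcp_rot: [-3.139, -0.001, -0.219]
ft_force: [-3.3, -0.2, 8.4]
opening: -0.0
```

>>> play_rows(moves=[[0,0,0.0015,0,0,0,0],[0,0,0.0015,0,0,0,0]])

```text
t: 11.2
eef_pos: [635.9, 162.9, 100.5]
tcp_rot: [-3.139, -0.003, -0.219]
ft_force: [-2.8, -0.6, 8.6]
opening: -0.0
```

>>> play_rows(moves=[[0,0,0.0015,0,0,0,0],[0,0,0.0015,0,0,0,0]])

```text
t: 11.4
eef_pos: [636.0, 162.9, 99.6]
tcp_rot: [-3.138, -0.005, -0.219]
ft_force: [-3.7, -0.0, 8.8]
opening: 0.003
```

Run:
```python
from h import *
S=read_camera("side")
im=cv2.resize(S['img'][130:300,170:330],None,fx=3.5,fy=3.5)
cv2.imwrite("pics/a3.png",im[:,:,::-1])
```

```text
(no output)
```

View pics/a3.png

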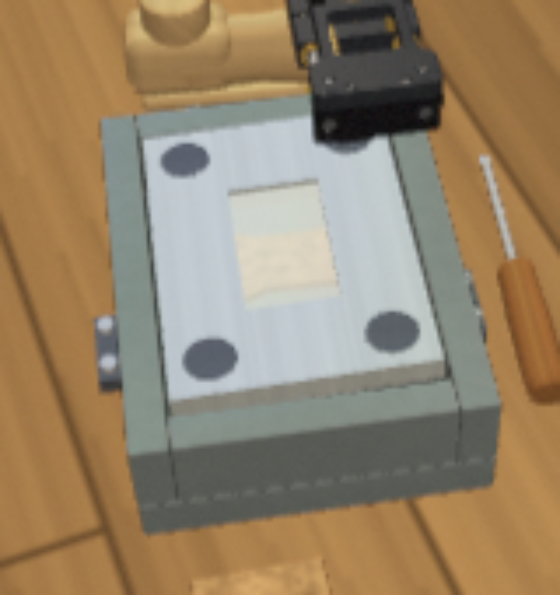

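Far-right is still proud at (392,330) and near-right has risen a little at (210,358), as expected for a rigid lid. I'll keep pressing.

>>> play_rows(moves=[[0,0,0.0015,0,0,0,0],[0,0,0.0015,0,0,0,0]])

```text
t: 11.65
eef_pos: [636.2, 163.0, 98.8]
tcp_rot: [-3.138, -0.007, -0.219]
ft_force: [-4.1, -0.1, 9.4]
opening: 0.006
```

>>> play_rows(moves=[[0,0,0.0015,0,0,0,0],[0,0,0.0015,0,0,0,0]])

```text
t: 11.85
eef_pos: [636.3, 163.1, 98.1]
tcp_rot: [-3.137, -0.008, -0.219]
ft_force: [-2.7, -0.7, 9.0]
opening: 0.008
```

>>> play_rows(moves=[[0,0,0.0015,0,0,0,0]])

```text
t: 11.95
eef_pos: [636.4, 163.1, 97.7]
tcp_rot: [-3.137, -0.009, -0.219]
ft_force: [-3.3, -1.0, 9.7]
opening: 0.009
```

>>> play_rows(moves=[[0,0,0.0015,0,0,0,0]])

```text
t: 12.05
eef_pos: [636.4, 163.1, 97.4]
tcp_rot: [-3.137, -0.01, -0.219]
ft_force: [-3.8, -1.0, 9.8]
opening: 0.005
```

>>> play_rows(moves=[[0,0,0.0015,0,0,0,0]])

```text
t: 12.15
eef_pos: [636.5, 163.1, 97.1]
tcp_rot: [-3.136, -0.011, -0.219]
ft_force: [-4.0, -0.3, 10.4]
opening: 0.004
```

>>> play_rows(moves=[[0,0,0.0015,0,0,0,0]])

```text
t: 12.25
eef_pos: [636.5, 163.1, 96.9]
tcp_rot: [-3.136, -0.012, -0.219]
ft_force: [-4.9, -0.5, 10.2]
opening: 0.007
```

>>> play_rows(moves=[[0,0,0.002,0,0,0,0]])

```text
t: 12.35
eef_pos: [636.6, 163.2, 96.5]
tcp_rot: [-3.136, -0.012, -0.219]
ft_force: [-7.5, -1.2, 20.0]
opening: 0.006
```

>>> play_rows(moves=[[0,0,0.002,0,0,0,0]])

```text
t: 12.45
eef_pos: [636.7, 163.2, 96.4]
tcp_rot: [-3.136, -0.013, -0.219]
ft_force: [-7.1, -1.4, 20.7]
opening: 0.006
```

>>> play_rows(moves=[[0,0,0.002,0,0,0,0]])

```text
t: 12.55
eef_pos: [636.7, 163.2, 96.5]
tcp_rot: [-3.135, -0.014, -0.219]
ft_force: [-6.0, -0.9, 18.2]
opening: 0.004
```

>>> play_rows(moves=[[0,0,0.002,0,0,0,0]])

```text
t: 12.65
eef_pos: [636.6, 163.2, 96.5]
tcp_rot: [-3.135, -0.015, -0.218]
ft_force: [-6.7, -1.0, 17.2]
opening: 0.005
```

Far-left is home: it stopped at 96.5 mm with 20 N. Last corner, far-right.

>>> play_rows(moves=[[0,0,-0.01,0,0,0,0],[0,0,-0.02,0,-0.01,0,0],[0,0.04,0,0,0,0,0],[0,0.04,0,0,0,0,0],[0,0.04,0,0,0,0,0],[0,0.025,0,0,0,0,0],[0,0.008,0,0,0,0,0],[0,0,0,0,0,0,0]])

```text
t: 13.45
eef_pos: [603.2, 9.8, 130.6]
tcp_rot: [-3.133, -0.011, -0.216]
ft_force: [-0.4, 0.3, 0.1]
opening: 0.005
```

Run:
```python
from h import *
go('FR',94)
S=read_camera("side")
im=cv2.resize(S['img'][130:300,170:330],None,fx=3.5,fy=3.5)
cv2.imwrite("pics/a4.png",im[:,:,::-1])
```

```text
13.45 [603.2   9.8 130.6] [-3.133 -0.011 -0.216] [-0.4  0.3  0.1] 0.0
tool shift mm [-5.   4.7 22.5]
```

View pics/a4.png

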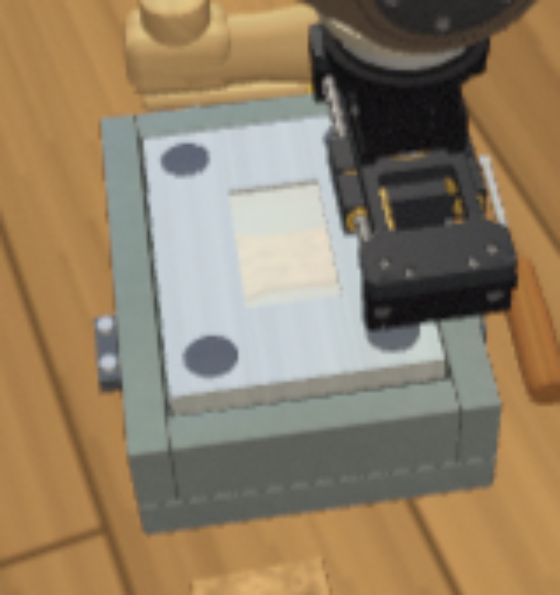

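The right end is proud, with its lid edge visible along (170–445, 360–410), and the left end is down. Press far-right.

>>> play_rows(moves=[[-0.004,0.004,0.01,0,0,0,0],[-0.001,0,0.008,0,0,0,0],[0,0,0.002,0,0,0,0],[0,0,0,0,0,0,0]])

```text
t: 13.9
eef_pos: [597.7, 10.9, 108.1]
tcp_rot: [-3.133, -0.011, -0.212]
ft_force: [-0.1, -0.3, -0.5]
opening: 0.006
```

```bash
python3 -c "
from h import *
go('FR',90)"
```

```text
13.9 [597.7  10.9 108.1] [-3.133 -0.011 -0.212] [-0.1 -0.3 -0.5] 0.01
tool shift mm [0.8 4.5 4.1]
```

>>> play_rows(moves=[[0.001,0.004,0,0,0,0,0],[0,0.001,0.001,0,0,0,0],[0,0,0.001,0,0,0,0]])

```text
t: 14.2
eef_pos: [597.9, 6.2, 105.9]
tcp_rot: [-3.133, -0.011, -0.211]
ft_force: [0.0, -0.1, 0.3]
opening: 0.007
```

>>> play_rows(moves=[[0,0,0.001,0,0,0,0],[0,0,0.001,0,0,0,0]])

```text
t: 14.4
eef_pos: [598.2, 6.1, 104.3]
tcp_rot: [-3.133, -0.012, -0.211]
ft_force: [-3.3, 0.4, 6.8]
opening: 0.007
```

>>> play_rows(moves=[[0,0,0.0015,0,0,0,0],[0,0,0.0015,0,0,0,0]])

```text
t: 14.6
eef_pos: [598.2, 5.9, 102.5]
tcp_rot: [-3.133, -0.012, -0.211]
ft_force: [-3.7, 0.0, 7.5]
opening: 0.001
```

>>> play_rows(moves=[[0,0,0.0015,0,0,0,0],[0,0,0.0015,0,0,0,0]])

```text
t: 14.8
eef_pos: [598.2, 5.7, 100.8]
tcp_rot: [-3.134, -0.013, -0.211]
ft_force: [-3.5, -0.3, 8.4]
opening: 0.005
```

>>> play_rows(moves=[[0,0,0.0015,0,0,0,0],[0,0,0.0015,0,0,0,0]])

```text
t: 15.0
eef_pos: [598.1, 5.5, 99.1]
tcp_rot: [-3.134, -0.014, -0.211]
ft_force: [-2.1, -1.1, 7.3]
opening: 0.004
```

>>> play_rows(moves=[[0,0,0.0015,0,0,0,0],[0,0,0.0015,0,0,0,0]])

```text
t: 15.2
eef_pos: [598.1, 5.3, 97.4]
tcp_rot: [-3.134, -0.015, -0.211]
ft_force: [-2.9, -0.7, 6.8]
opening: 0.006
```

>>> play_rows(moves=[[0,0,0.0015,0,0,0,0]])

```text
t: 15.3
eef_pos: [598.2, 5.3, 96.6]
tcp_rot: [-3.134, -0.015, -0.211]
ft_force: [-3.1, -0.3, 7.3]
opening: 0.007
```

>>> play_rows(moves=[[0,0,0.0015,0,0,0,0]])

```text
t: 15.4
eef_pos: [598.2, 5.2, 96.2]
tcp_rot: [-3.134, -0.016, -0.211]
ft_force: [-6.1, 0.8, 20.2]
opening: 0.005
```

>>> play_rows(moves=[[0,0,0.002,0,0,0,0]])

```text
t: 15.5
eef_pos: [598.3, 5.2, 96.1]
tcp_rot: [-3.134, -0.017, -0.211]
ft_force: [-9.2, 1.0, 30.2]
opening: 0.008
```

>>> play_rows(moves=[[0,0,0.002,0,0,0,0]])

```text
t: 15.6
eef_pos: [598.2, 5.2, 96.1]
tcp_rot: [-3.134, -0.018, -0.211]
ft_force: [-9.2, -0.1, 24.4]
opening: 0.004
```

Far-right is home, stopping at 96.1 mm (about 82 mm at the tip). I'll lift clear, move back out of the cameras' view and check.

>>> play_rows(moves=[[0,0,-0.01,0,0,0,0],[0,0,-0.03,0,0,0,0],[0,0,-0.04,0,0,0,0],[0,0.03,-0.04,0,0,0,0],[-0.01,0.045,0,0,0,0,0],[-0.01,0.045,0,0,0,0,0],[-0.01,0.045,0,0,0,0,0],[-0.01,0.045,0,0,0,0,0]])

```text
t: 16.4
eef_pos: [512.7, -194.4, 221.9]
tcp_rot: [-3.135, -0.023, -0.203]
ft_force: [0.9, -1.0, 0.1]
opening: 0.004
```

>>> play_rows(moves=[[-0.01,0.045,0,0,0,0,0],[-0.01,0.045,0,0,0,0,0],[-0.01,0.045,0,0,0,0,0],[-0.01,0.045,0,0,0,0,0],[-0.01,0.03,0,0,0,0,0],[0,0,0,0,0,0,0]])

```text
t: 17.0
eef_pos: [414.4, -402.3, 221.5]
tcp_rot: [-3.138, -0.027, -0.208]
ft_force: [0.9, 1.0, -0.2]
opening: 0.006
```

Run:
```python
from h import *
T=read_camera("top");S=read_camera("side")
print(state()['eef_pos'],state()['ft_force'])
a=blobs(T['img'],GT,10);b=blobs(S['img'],GS,11)
for k in a:
    x=cv2.triangulatePoints(P(T),P(S),np.array(a[k][:2]),np.array(b[k][:2])).ravel();x=x[:3]/x[3]
    print(k,np.round(a[k],1),np.round(b[k],1),x.round(1))
im=np.hstack([cv2.resize(S['img'][130:300,170:330],None,fx=2.5,fy=2.5),cv2.resize(T['img'][140:310,180:340],None,fx=2.5,fy=2.5)])
cv2.imwrite("pics/a5.png",im[:,:,::-1])
```

```text
[ 415.78937216 -399.64033294  221.52578158] [0.0907317  0.55175359 0.02560615]
FL [248.7 186.6 111. ] [269. 170. 102.] [632.8 163.2  81.7]
FR [308.8 213.3 113. ] [282.  227.3 145. ] [597.2   7.   82.5]
NL [230.9 223.4 119. ] [222.5 175.5 113. ] [535.1 185.2  82. ]
NR [292. 251. 123.] [224.3 238.8 124. ] [493.4  29.3  73.9]
```

View pics/a5.png

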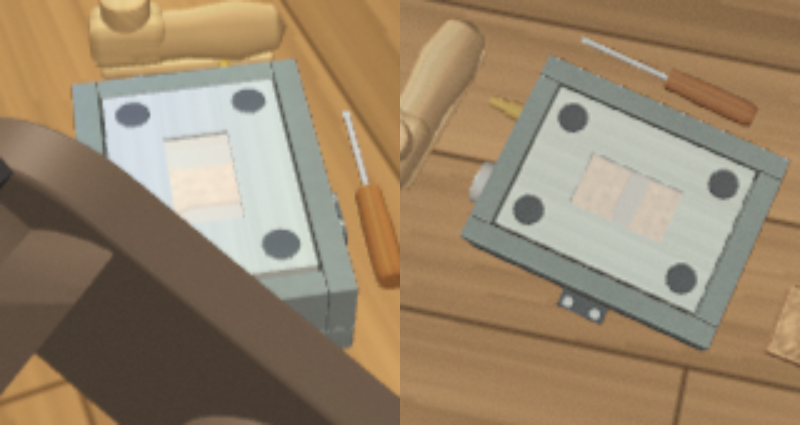

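FL, FR and NL measure 81.7, 82.5 and 82.0 mm, but the arm hides NR in the side view, so its value is invalid. I'll move further off and measure NR.

>>> play_rows(moves=[[-0.015,0.045,-0.01,0,0,0,0],[-0.015,0.045,0,0,0,0,0],[-0.015,0.045,0,0,0,0,0],[-0.015,0.045,0,0,0,0,0],[-0.015,0.03,0,0,0,0,0],[0,0,0,0,0,0,0]])

```text
t: 17.7
eef_pos: [303.9, -589.1, 230.0]
tcp_rot: [-3.137, -0.028, -0.192]
ft_force: [0.3, 0.9, -0.4]
opening: 0.005
```

Run:
```python
from h import *
T=read_camera("top");S=read_camera("side")
print(state()['eef_pos'],state()['ft_force'])
a=blobs(T['img'],GT,10);b=blobs(S['img'],{**GS,'NR':(230,234)},10)
for k in a:
    x=cv2.triangulatePoints(P(T),P(S),np.array(a[k][:2]),np.array(b[k][:2])).ravel();x=x[:3]/x[3]
    print(k,np.round(a[k],1),np.round(b[k],1),x.round(1))
cv2.imwrite("pics/a6.png",S['img'][:,:,::-1])
```

```text
[ 305.79117583 -586.69536105  230.19010023] [-0.68079679 -0.53506551  0.15375146]
FL [248.7 186.6 111. ] [269. 170. 102.] [632.8 163.2  81.7]
FR [308.8 213.3 113. ] [282.  227.3 145. ] [597.2   7.   82.5]
NL [230.9 223.4 119. ] [222.5 175.5 113. ] [535.1 185.2  82. ]
NR [292. 251. 123.] [230.2 234.2 148. ] [499.8  29.   82.4]
```

View pics/a6.png

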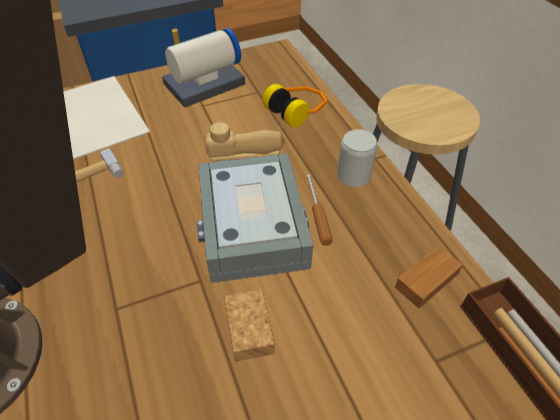

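All four discs now measure about 82 mm. The last, cork block (250,322) and rasp (320,215) are where they were in the first picture. Handing in.

```bash
python3 -c "
from cell import *
print(job_done())"
```

```text
the job is handed in; nothing more can be done
None
```

The lid is sealed: all four corner discs now measure about 82 mm above the bench, which is the fully home height. I pressed them one at a time with the closed fingertips (near-right, near-left, far-left, far-right) and handed the job in at about 18 s.

- **Pressing:** I pushed each corner until it stopped moving and the force rose. The highest vertical force I read was about 30 N, against the 40 N limit.
- **Heights:** After the arm moved clear, the two cameras gave FL 81.7, FR 82.5, NL 82.0 and NR 82.4 mm, so the lid is level within the measurement error.
- **Surroundings:** The last, cork block and rasp look unmoved by eye in the final side picture; I did not measure their positions. The arm is touching nothing.

**Checks that disagreed:**
- My first reading of the near-right corner was 73.9 mm, because the arm was hiding that disc. I discarded it and measured again with the arm out of the way.
- During the near-left press the fingers drifted 5 mm inward, so I lifted, recentred and pressed again.

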